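# Unlock the pantry drawer and draw it out to its stop

### The job

Pull the yellow lock plug up out of the top of the little drawer unit and leave it in the blue dish. Then draw the gray-fronted drawer out by its finger pull, all the way to its stop, without dragging the drawer unit along the shelf or upsetting the tuna tin on it, and let go. Leave the other things on the shelf where they are.

Things in the scene. Friction and masses are not known exactly. Their poses are not given: they have to be found in the camera images.
- unit: White plastic drawer unit, 240 deep (x) by 180 wide (y) by 95 mm high, standing loose on the shelf: 1.9 to 2.9 kg, slides along if pulled harder than about 10 to 20 N. Origin: centre of its underside; x points from its front to its back; the drawer comes out along -x. Its flat top carries the tuna tin at the back and the lock plug 75 mm before the origin.
- drawer (a joint): How far the drawer is out of the unit, in m; 0 is shut, as at the start. The lock plug blocks it. Unlocked it runs with about 3 N of drag, stays where it is left, and is ended by a hard stop. Where the stop lies is not marked and has to be felt: somewhere between 80 and 150 mm.
- drawer_pull (a point): Finger pull of the gray front: an upward-open trough 110 mm wide (unit y), open at its ends. Behind: the gray front, top edge 92 mm up; then a gap of 36 mm; nearest the robot an upright lip 8 mm thick, top edge 80 mm up; trough floor 42 mm up. Point: middle of the gap at lip-top height, 148 mm before the unit's origin when shut; it moves with the drawer. Fingertips in the gap can draw the lip.
- plug: Yellow lock plug, 74 mm long, 35 g, upright in the unit's top. From below: stem 17 mm thick, 34 mm long (sunk in the unit), collar 36 mm wide, 6 mm thick, resting on the top 95 mm up, round knob 26 mm thick, 34 mm high. Origin: stem's lower end, z towards the knob. A sprung nub holds it: it comes straight up, with a jerk at about 5 to 12 N, then with less drag until the stem is clear (34 mm).
- plug_mid (a point): The point on the plug's axis 45 mm above the stem's lower end, 5 mm above the collar's top.
- dish: Square blue open dish, 130 by 130 mm outside, 30 mm high, walls and floor 5 mm thick, loose on the shelf, on one side of the unit or the other. Origin: centre of its underside.
- tin: Closed tuna tin, 84 mm across and 40 mm high, standing loose on the back part of the unit's top. Origin: centre of its underside.
- jar: Frosted glass jar with hinged lid, 90 mm across and 122 mm high, on the side of the unit where the dish is not. Origin: centre of its underside.
- spatula: Spatula with an orange silicone head, 270 mm long, lying at the left behind. Origin: under its middle.
- whisk: Stainless steel whisk, 255 mm long, 52 mm thick, lying at the right behind. Origin: under its middle.
- spice: Spice jar, 48 mm across and 110 mm high, at the right. Origin: centre of its underside.
- oats: Round oats canister, 90 mm across and 170 mm high, at the left. Origin: centre of its underside.
Not all that is in view belongs to the job. There is more than one size of the plug; the one meant has the size given above. There is more than one size of the dish; the job needs the larger.

How it is judged (in metres and radians):
On the way, in this order (a step that is already met when the one before it is completed fails the run):
1. the lock plug has been pulled clear of the unit (z of plug in the frame of unit above 0.097 m), for 0.1 s.
2. the drawer is out at its stop (value of joint drawer above 0.111 m), for 0.2 s.
At the end, for the whole second after the job is handed in: The drawer is within 4 mm of its stop, the drawer unit stands within 15 mm of where it was, the tuna tin stands upright on it, and the lock plug is at rest in the blue dish (its middle within 60 mm of the dish's centre and under 60 mm high) (value of joint drawer above 0.111 m and distance of unit from where it was at the start of the episode below 0.015 m and horizontal distance between plug_mid and dish below 0.06 m and height (world z) of plug_mid below 0.06 m and linear speed of plug below 0.02 m/s and z of tin in the frame of unit above 0.09 m and angle between tin's own z axis and vertical below 0.1 rad and linear speed of unit below 0.01 m/s); the robot touches nothing.
It fails at once if the drawer unit is dragged or pushed more than 15 mm along the shelf (distance of unit from where it was at the start of the episode above 0.015 m).
It fails at once if the tuna tin is upset or shifted more than 30 mm (distance of tin from where it was at the start of the episode above 0.03 m or angle between tin's own z axis and vertical above 0.3 rad).
It fails at once if another thing on the shelf is shifted more than 30 mm (distance of any of jar, spatula, whisk, spice, oats from where it was at the start of the episode above 0.03 m).
It fails at once if the dish is shifted more than 40 mm (distance of dish from where it was at the start of the episode above 0.04 m).
It also fails if it takes over 61 s, if anything falls off the work surface, if the arm or the gripper's body presses on something with over 40 N, if the wrist force passes 120 N, or if a joint passes its speed limit or range.

### The arm

A 6-joint arm with a two-finger parallel gripper is mounted at the origin on the work surface. World frame = base frame: x ahead of the robot, y to its left, z up, the work surface at z = 0. Lengths are in mm, angles in rad, forces in N, time in s.
With the tool pointing down it reaches from about 275 to 1000 mm from the base axis. Payload 8.4 kg.
Tool frame: the origin (TCP) lies at the very end of the fingers, on their centre line; the grasp point (between the pads) lies 19 mm behind it; z points along the fingers, y is the line along which they close (so a half turn about z gives the same grasp; the last joint's range is limited). The gripper opens to 85 mm and grips with 20 to 120 N. Pads are 22 mm wide; open, the fingers measure 114 mm over their backs; the gripper's body (76 mm by 85 mm) begins 54 mm behind the grasp point. The pads swing forward as they close: fully open they stand 13 mm farther back than shut.
Start: joints at [1.281, 0.353, 1.633, -0, 1.155, -0.002], TCP at [177.401, 599.297, 198.481] pointing down, gripper open.
Joint ranges: [-2.63, 2.63], [-0.92, 2.1], [0.06, 2.66], [-1.3, 4.44], [0, 2.69], [-3.02, 3.02]. Speed limits (rad/s): [2.22, 2.22, 2.79, 3.14, 3.14, 3.14].

### API

Orientations are given as [roll, pitch, yaw] about the fixed x, y, z axes, in that order (R = Rz(yaw) Ry(pitch) Rx(roll)).
In Python, from rig import telemetry, imaging, r gives the robot as it stands. The module is installed in compiled form; this text tells all that it offers.
- The arm moves only by the tool step_arm, never from a script. Its argument "moves" is a list of rows, each a list of 3 entries, a list of its own where there are three numbers: the turn, a rotation vector about the tool's x, y, z scaled (see below), then the shift along the tool's x, y, z scaled (see below), then the opening, from -1 (shut) to 1 (fully open). A call has 1 to 8 rows; each row is the pose to reach, as a shift and turn from the pose commanded when the call began, along the tool's axes at that moment; what a row does not reach only later rows make up. The controller multiplies each number of a shift by 200 mm and each number of a turn by 45 degrees. A row lasts 1/10 s, in which the tool goes at most 50 mm and 8.59 degrees, less where a joint would pass 70% of its speed; a pose out of reach is approached as far as the arm can. A call with a number of a shift or a turn outside -1 to 1 is refused whole. A call with a gripper value outside its range is refused whole. The fingers move at their own pace and stop on an object; "squeeze" is the grip in N (left out, the last holds). Time passes only in rows, so rows that repeat a pose let the fingers close. It gives the time, the measured TCP pose, the force, the opening and the grip force at its end, in the units of the state.
- telemetry.sense(): the state, without advancing time (a new reading comes with each control period).
- imaging.grab_frame(name): name is "side" or "top" or "wrist"; returns the picture (420x560x3 uint8, red, green, blue); there is no depth.
- imaging.calibration(name): a dict with "fx", "fy", "cx", "cy" (pixels), "cam_to_world" (4x4, takes a point from camera to world coordinates). Camera axes: x right, y up, looking along -z (the intrinsics and any distortion apply to the point x, -y, -z); pixel columns grow to the right and rows downward; lengths in mm; the calibration is good to about 2 mm. The wrist camera is an equidistant fisheye: a pixel r from the principal point sees the ray r / f radians off the axis. A picture is of the moment at which its call begins: read the wrist's pose just before it. calibration takes no time and is no camera call; for the wrist camera it gives the pose at the moment of the call.
- r.sign_off(): hands the job in; it is judged then, once.
Trained networks look in the newest picture that a camera, given by its name, has taken for a name from the list of things; names that differ only in an ending like _2 or _b are one class to them, and where a whole thing is asked for, a point or a joint stands for the part that bears it (a point fixed in the world has none). Each returns a list of dicts, best first, with "conf" (0 to 1); they miss things now and then, are a little off and sometimes report something else, mostly with a low value. They report only what shows in the picture. A call takes as long as a camera call. They do not tell look-alikes from the thing itself.
- imaging.recognise(camera, name): "extent" ([left, top, width, height] in pixels, round what is visible of it).
- imaging.mark_of(camera, name): "xy" ([column, row] in pixels: a listed point, or the origin of a listed thing).
The state is a dict: "clock": time; "qpos": joint angles; "qvel": joint speeds; "joint_efforts": joint torques, N m; "eef_pos": TCP position; "tcp_rot": TCP orientation; "contact_force": force on the tool from outside, world axes, zero at the start; "wrist_torque": the same for the moment, N m; "opening": opening from 0.0 (shut) to 1.0 (fully open); "grasp_force": force on a finger pad.
Only numpy, scipy, OpenCV 4.12 (cv2) and the standard library are available. Lean on these libraries where they do the work, as an engineer would, in place of code of your own. Each camera call takes 0.05 s, during which the arm holds its last target. There are 200 camera calls.

## Working session

There is one attempt and no reset: what is moved stays moved. The work goes in short steps, Python scripts to look and compute and a tool call to move; the robot and the scene stay as the last step left them, time stands still between calls to the robot, and variables do not carry over. Pictures are saved under pics/ and viewed, at most 10 in all, crops included, and the job is handed in when it is done.

Besides the shell and the picture viewer there is one more tool, called after "Request:" by a JSON object that holds its "op" and its "data". step_arm: Moves the arm, as the interface text tells. Its arguments: {"type":"object","properties":{"moves":{"type":"array"},"squeeze":{"type":"number"}},"required":["moves"]}

```bash
mkdir -p pics; cat > h.py <<'E'
import numpy as np, cv2
from rig import telemetry, imaging, r
def save(a,n): cv2.imwrite('pics/'+n,a[:,:,::-1])
def ray(cam,uv,c=None):
    c=c or imaging.calibration(cam); T=np.array(c['cam_to_world'])
    a=(uv[0]-c['cx'])/c['fx']; b=(uv[1]-c['cy'])/c['fy']
    if cam=='wrist':
        t=np.hypot(a,b); s=np.sin(t)/t if t>1e-9 else 1
        d=np.array([a*s,-b*s,-np.cos(t)])
    else: d=np.array([a,-b,-1.])
    d=T[:3,:3]@d; return T[:3,3],d/np.linalg.norm(d)
def atz(cam,uv,z,c=None):
    o,d=ray(cam,uv,c); return o+d*(z-o[2])/d[2]
def tri(rays):
    A=sum(np.eye(3)-np.outer(d,d) for o,d in rays); b=sum((np.eye(3)-np.outer(d,d))@o for o,d in rays)
    p=np.linalg.solve(A,b); return p,[np.linalg.norm(np.cross(p-o,d)) for o,d in rays]
def proj(cam,P,c=None):
    c=c or imaging.calibration(cam); T=np.array(c['cam_to_world'])
    q=T[:3,:3].T@(np.array(P)-T[:3,3]); x,y,z=q[0],-q[1],-q[2]
    if cam=='wrist':
        h=np.hypot(x,y); t=np.arctan2(h,z); x,y,z=x/h*t,y/h*t,1
    return [c['fx']*x/z+c['cx'],c['fy']*y/z+c['cy']]
E
python3 - <<'E'
from h import *
ims=[imaging.grab_frame(c) for c in('side','top')]
save(ims[0],'side0.png');save(ims[1],'top0.png')
for c in('side','top'):
  for n in('unit','drawer_pull','plug','plug_mid','dish','tin','jar','spice','oats'):
    print(c,n,[(np.round(m['xy']),round(m['conf'],2)) for m in imaging.mark_of(c,n)][:4])
  print(np.round(imaging.calibration(c)['cam_to_world'],2).tolist())
print(telemetry.sense())
E
```

```text
side unit [(array([303., 238.]), 0.92)]
side drawer_pull [(array([256., 231.]), 0.83)]
side plug [(array([280., 230.]), 0.71), (array([250., 213.]), 0.52)]
side plug_mid [(array([247., 195.]), 0.5), (array([281., 219.]), 0.47)]
side dish [(array([228., 307.]), 0.93), (array([267., 354.]), 0.74)]
side tin [(array([327., 209.]), 0.88), (array([281., 220.]), 0.51)]
side jar [(array([210., 185.]), 0.75)]
side spice []
side oats [(array([203., 138.]), 0.95)]
[[0.94, 0.26, -0.2, 377.15], [-0.33, 0.72, -0.61, -720.18], [-0.01, 0.65, 0.76, 1028.8], [0.0, 0.0, 0.0, 1.0]]
top unit [(array([288., 190.]), 0.79), (array([392., 209.]), 0.72), (array([204., 254.]), 0.53)]
top drawer_pull []
top plug [(array([248., 224.]), 0.66), (array([290., 209.]), 0.57)]
top plug_mid [(array([244., 224.]), 0.69), (array([286., 207.]), 0.53)]
top dish [(array([333., 267.]), 0.76), (array([377., 250.]), 0.71)]
top tin [(array([286., 169.]), 0.81), (array([136., 241.]), 0.64)]
top jar [(array([202., 254.]), 0.58)]
top spice [(array([424., 229.]), 0.71)]
top oats [(array([133., 243.]), 0.66), (array([290., 211.]), 0.53)]
[[-0.01, 1.0, -0.07, 470.71], [-1.0, -0.01, -0.0, 33.45], [-0.0, 0.07, 1.0, 1978.11], [0.0, 0.0, 0.0, 1.0]]
{'clock': 1.0, 'qpos': array([ 1.28064691e+00,  3.52979461e-01,  1.63338175e+00, -2.30642586e-05,
        1.15517612e+00, -2.38874867e-03]), 'qvel': array([ 0.00143321, -0.00168803, -0.00069467,  0.0017522 , -0.00118052,
        0.00010845]), 'joint_efforts': array([ 8.60968739e-04, -6.05178881e+01, -3.42446136e+01,  1.32262721e-04,
        1.35088361e-03,  2.53024695e-06]), 'eef_pos': array([177.38639834, 599.32430199, 198.50162699]), 'tcp_rot': array([3.14153738e+00, 2.12333152e-05, 2.85384130e+00]), 'contact_force': array([0.85821654, 0.08542618, 0.41403211]), 'wrist_torque': array([-0.00215472,  0.01538323, -0.00792628]), 'grasp_force': 0.0, 'opening': 0.9988278474748025}
```

View pics/side0.png

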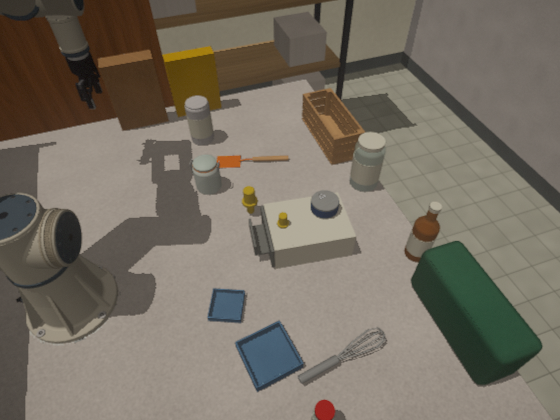

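View pics/top0.png

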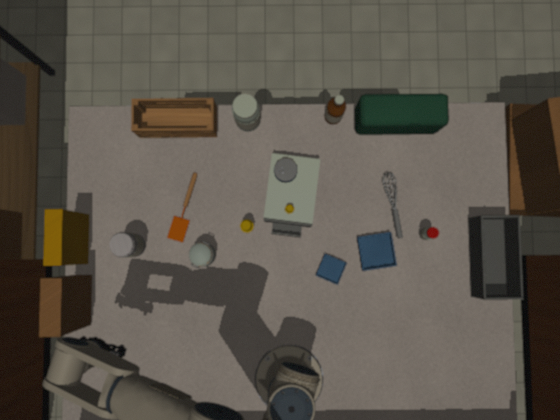

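Side view: the unit is at (305,235), one yellow plug stands in its top at (283,220), and a second, larger plug stands on the shelf at (250,197). There are two dishes, the larger at (267,354) and the smaller at (227,305). In the top view the plugs are at (290,209) and (247,225), and the dishes at (377,250), the larger, and (331,268). The job needs the plug in the unit's top and the larger dish. I'll measure both and confirm them in one crop.

```bash
python3 - <<'E'
from h import *
cs={c:imaging.calibration(c) for c in('side','top')}
print({c:(round(v['fx']),[round(x) for x in np.array(v['cam_to_world'])[:3,3]]) for c,v in cs.items()})
def T(n,s,t):
    p,e=tri([ray('side',s,cs['side']),ray('top',t,cs['top'])]); print(n,p.round(),np.round(e,1))
T('plug',(283,220),(290,208.5)); T('fakeplug',(250,196),(247,225))
T('bigdish',(268,354),(377,250)); T('smalldish',(227,305),(331,268)); T('tin',(324,198),(286,168))
for n,px in dict(plugs=None).items(): pass
# unit top corners at z=95 from top image
im=imaging.grab_frame('top'); si=imaging.grab_frame('side')
for cam in('top','side'):
  for n in('plug','dish','unit'):
    print(cam,n,[([round(x) for x in m['extent']],round(m['conf'],2)) for m in imaging.recognise(cam,n)][:3])
a=cv2.resize(im[140:290,220:420],None,fx=3.9,fy=3.9,interpolation=cv2.INTER_CUBIC)[:580,:780]
save(a,'topcrop.png')
b=cv2.resize(si[170:290,220:370],None,fx=5,fy=5,interpolation=cv2.INTER_CUBIC)
save(b[:600,:750],'sidecrop.png')
E
```

```text
{'side': (405, [377, -720, 1029]), 'top': (518, [471, 33, 1978])}
plug [631.  -9. 115.] [2.4 2.4]
fakeplug [575. 149.  79.] [2.7 2.7]
bigdish [ 476. -336.   20.] [0.5 0.5]
smalldish [ 411. -163.   10.] [1.2 1.2]
tin [770.   6. 145.] [1.8 1.8]
top plug []
top dish [([318, 255, 27, 33], 0.76), ([355, 232, 45, 41], 0.61)]
top unit [([265, 155, 55, 86], 0.63)]
side plug [([277, 214, 11, 17], 0.7), ([243, 187, 15, 26], 0.51)]
side dish [([234, 322, 70, 67], 0.96), ([208, 291, 37, 30], 0.7)]
side unit [([246, 199, 109, 69], 0.57)]
```

View pics/topcrop.png

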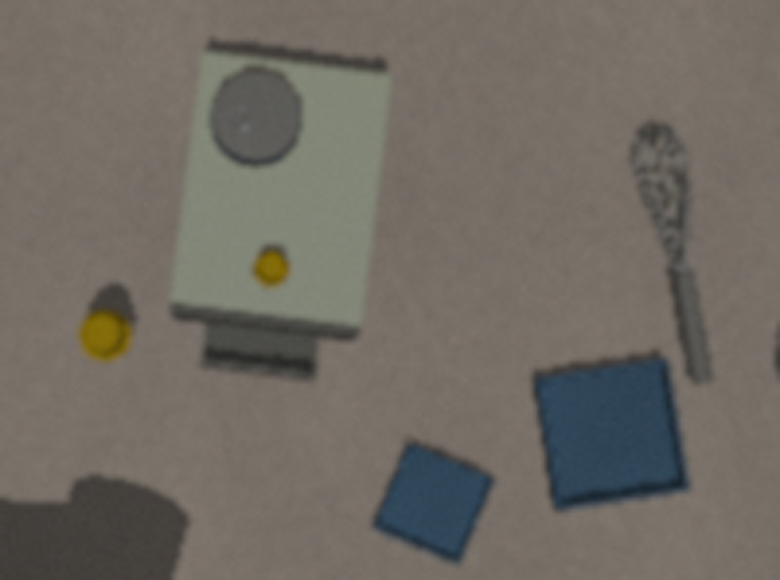

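View pics/sidecrop.png

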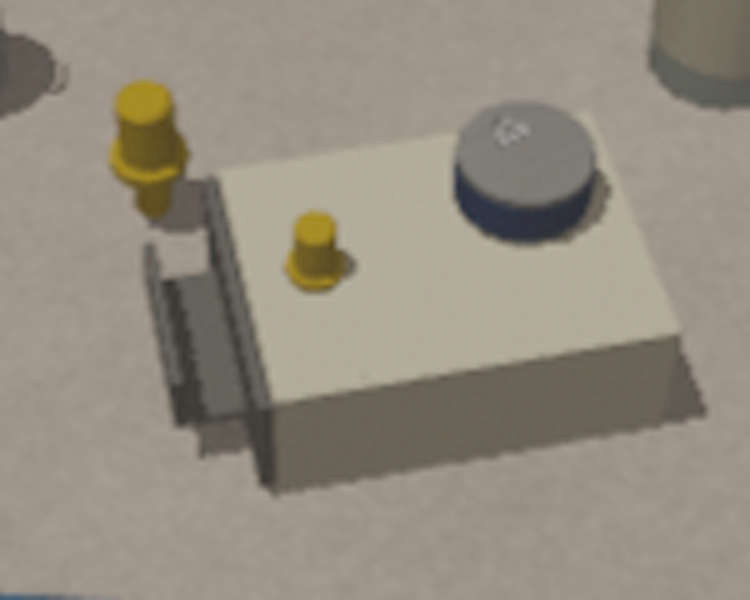

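The crops confirm both choices. The plug in the unit's top (image (290,208) in the top view, (283,220) in the side view) is the smaller one, sits in the top and triangulates to z≈115, so it is the job's plug. The one at (247,225) is larger and stands on the shelf. The job's dish is the larger one at (377,250). Next I'll plan the move to a spot above the plug.

```bash
cat >> h.py <<'E'
from scipy.spatial.transform import Rotation as Ro
def plan(P,yaw=None):
    s=telemetry.sense(); R=Ro.from_euler('xyz',s['tcp_rot'])
    d=R.inv().apply(np.array(P)-s['eef_pos'])
    G=Ro.from_euler('xyz',[np.pi,0,yaw if yaw is not None else s['tcp_rot'][2]])
    t=(R.inv()*G).as_rotvec()
    print('clock',round(s['clock'],2),'at',s['eef_pos'].round(1),'rot',s['tcp_rot'].round(3),'F',s['contact_force'].round(1),'op',round(s['opening'],2),'q',s['qpos'].round(2))
    print('turn',(t/np.radians(45)).round(3),'shift',(d/200).round(3),'rows',round(max(np.linalg.norm(d)/50,np.degrees(np.linalg.norm(t))/8.59),1))
E
python3 - <<'E'
from h import *
c=imaging.calibration('wrist'); s=telemetry.sense()
R=Ro.from_euler('xyz',s['tcp_rot']); T=np.array(c['cam_to_world'])
print(R.inv().apply(T[:3,3]-s['eef_pos']).round(1),(R.inv().as_matrix()@T[:3,:3]).round(2).tolist(),c['fx'],c['cx'],c['cy'])
ct=imaging.calibration('top')
u=lambda x,y:(220+x/3.9,140+y/3.9)
cor=[atz('top',u(*p),95,ct)[:2] for p in[(207,50),(388,68),(362,325),(173,305)]]
print(np.round(cor)); print([np.round(cor[(i+1)%4]-cor[i]) for i in range(4)])
print('lip',atz('top',u(206,362),80,ct).round(),atz('top',u(314,376),80,ct).round())
dc=[atz('top',u(*p),30,ct)[:2] for p in[(537,376),(660,355),(687,487),(557,507)]];print('dish',np.round(dc),np.mean(dc,0).round())
for n,p,z in(('jar',(202,254),100),('oats',(122,244),170),('spice',(430,233),110)):print(n,atz('top',p,z,ct).round())
plan((470,300,330),3.019)
E
```

```text
[  68.    -0.3 -173.8] [[0.0, 0.96, 0.27], [1.0, 0.0, -0.0], [-0.0, 0.27, -0.96]] 325.19226210127806 276.66482534312115 213.08772132179186
[[ 836.   51.]
 [ 818. -119.]
 [ 575.  -91.]
 [ 596.   85.]]
[array([ -19., -170.]), array([-242.,   28.]), array([ 20., 176.]), array([241., -34.])]
lip [543.  55.  80.] [528. -46.  80.]
dish [[ 528. -263.]
 [ 547. -382.]
 [ 420. -405.]
 [ 402. -280.]] [ 474. -333.]
jar [468. 312. 100.]
oats [505. 581. 170.]
spice [ 535. -512.  110.]
clock 1.4 at [177.4 599.3 198.5] rot [-3.142 -0.     2.854] F [-0.7 -0.  -0.3] op 1.0 q [ 1.28  0.35  1.63  0.    1.16 -0.  ]
turn [-0.   -0.   -0.21] shift [-1.828 -1.02  -0.658] rows 8.8
```

Request:
{"op": "step_arm", "data": {"moves": [[[0, 0, 0], [0, 0, -0.6], 1], [[0, 0, 0], [0, 0, -0.66], 1], [[0, 0, 0], [-0.2, -0.1, -0.66], 1], [[0, 0, -0.1], [-0.4, -0.22, -0.66], 1], [[0, 0, -0.2], [-0.6, -0.33, -0.66], 1], [[0, 0, -0.21], [-0.8, -0.45, -0.66], 1], [[0, 0, -0.21], [-1, -0.56, -0.66], 1], [[0, 0, -0.21], [-1, -0.75, -0.66], 1]]}}

```text
clock: 2.2
eef_pos: [330.1, 397.4, 330.3]
tcp_rot: [3.141, 0.002, 3.016]
contact_force: [-0.1, -0.1, 0.4]
opening: 1.001
grasp_force: 0.0
```

```bash
python3 -c "
from h import *
plan((632,-9,300),3.02)"
```

```text
clock 2.2 at [330.1 397.4 330.3] rot [3.141e+00 2.000e-03 3.016e+00] F [-0.1 -0.1  0.4] op 1.0 q [ 0.88  0.08  1.69 -0.    1.37 -0.57]
turn [ 0.     0.002 -0.005] shift [-1.751 -1.828  0.154] rows 10.1
```

Request:
{"op": "step_arm", "data": {"moves": [[[0, 0, 0], [-0.15, -0.17, 0], 1], [[0, 0, 0], [-0.33, -0.34, 0], 1], [[0, 0, 0], [-0.5, -0.51, 0], 1], [[0, 0, 0], [-0.67, -0.68, 0.05], 1], [[0, 0, 0], [-0.84, -0.85, 0.1], 1], [[0, 0, 0], [-0.92, -1, 0.15], 1], [[0, 0, 0], [-0.92, -1, 0.15], 1]]}}

```text
clock: 2.9
eef_pos: [485.3, 174.0, 299.0]
tcp_rot: [-3.139, -0.001, 3.015]
contact_force: [-0.3, 0.4, 0.1]
opening: 1.003
grasp_force: 0.0
```

Request:
{"op": "step_arm", "data": {"moves": [[[0, 0, 0], [-0.15, -0.17, 0], 1], [[0, 0, 0], [-0.33, -0.34, 0], 1], [[0, 0, 0], [-0.5, -0.51, 0], 1], [[0, 0, 0], [-0.67, -0.68, 0], 1], [[0, 0, 0], [-0.75, -0.75, 0], 1], [[0, 0, 0], [-0.75, -0.75, 0], 1], [[0, 0, 0], [-0.75, -0.75, 0], 1]]}}

```text
clock: 3.6
eef_pos: [614.8, 11.1, 300.3]
tcp_rot: [3.141, -0.001, 3.018]
contact_force: [0.3, 0.0, -0.5]
opening: 1.002
grasp_force: 0.0
```

```bash
python3 - <<'E'
from h import *
plan((632,-9,160),3.02)
c=imaging.calibration('wrist'); im=imaging.grab_frame('wrist'); save(im,'w1.png')
np.save('c1.npy',np.array(c['cam_to_world']))
for n in('plug','plug_mid','drawer_pull','tin','unit'):
    for m in imaging.mark_of('wrist',n)[:2]: print(n,np.round(m['xy'],1),round(m['conf'],2), 'atz', atz('wrist',m['xy'],dict(plug=61,plug_mid=106,drawer_pull=80,tin=95,unit=0)[n],c).round(1))
print(proj('wrist',(632,-9,135),c))
print([([round(x) for x in m['extent']],round(m['conf'],2)) for m in imaging.recognise('wrist','plug')])
E
```

```text
clock 3.6 at [614.8  11.1 300.3] rot [ 3.141e+00 -1.000e-03  3.018e+00] F [ 0.3  0.  -0.5] op 1.0 q [ 0.02  0.26  1.53  0.    1.35 -1.43]
turn [ 0.001 -0.001 -0.002] shift [-0.099 -0.09   0.701] rows 2.9
plug [266.2 191. ] 0.94 atz [630.1  -4.2  61. ]
plug [361.8 133. ] 0.57 atz [568.6 127.4  61. ]
plug_mid [378.4 134.9] 0.95 atz [570.1 135.6 106. ]
plug_mid [266.1 199.4] 0.67 atz [631.   -3.1 106. ]
drawer_pull [263.9 136.7] 0.59 atz [559.5   2.7  80. ]
tin [288.6 299.7] 0.77 atz [773.6   7.7  95. ]
unit [266.2 233.4] 0.68 atz [708.4 -16.5   0. ]
unit [268.7 203.6] 0.26 atz [661.9  -6.5   0. ]
[np.float64(260.00041260877947), np.float64(207.095663225619)]
[([249, 184, 32, 33], 0.96), ([359, 114, 45, 39], 0.59)]
```

View pics/w1.png

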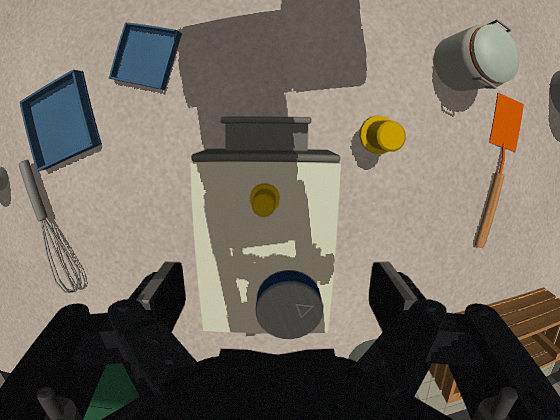

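The wrist view shows the job's plug in the unit's top at (264,200), the look-alike on the shelf at (383,134), the pull trough at (265,130) and the tin at (289,303). I'll go lower and take a second view.

Request:
{"op": "step_arm", "data": {"moves": [[[0, 0, 0], [-0.05, -0.05, 0.2], 1], [[0, 0, 0], [-0.09, -0.09, 0.4], 1], [[0, 0, 0], [-0.09, -0.09, 0.5], 1], [[0, 0, 0], [-0.09, -0.09, 0.5], 1]]}}

```text
clock: 4.35
eef_pos: [628.6, -9.5, 197.2]
tcp_rot: [-3.141, -0.006, 3.019]
contact_force: [-1.0, 0.2, -0.4]
opening: 1.001
grasp_force: 0.0
```

```bash
python3 - <<'E'
from h import *
c=imaging.calibration('wrist'); im=imaging.grab_frame('wrist'); save(im,'w2.png')
c1=dict(c); c1['cam_to_world']=np.load('c1.npy'); im1=cv2.imread('pics/w1.png')[:,:,::-1]
def blob(im,near):
    h=cv2.cvtColor(np.ascontiguousarray(im),cv2.COLOR_RGB2HSV); m=((h[...,0]>18)&(h[...,0]<34)&(h[...,1]>180)).astype(np.uint8)
    n,l,s,ce=cv2.connectedComponentsWithStats(m); k=[i for i in range(1,n) if s[i,4]>80]
    i=min(k,key=lambda i:np.hypot(*(ce[i]-near))); return ce[i],s[i]
b1=blob(im1,(264,199)); b2=blob(im,proj('wrist',(631,-6,115),c)); print(b1,b2)
p,e=tri([ray('wrist',b1[0],c1),ray('wrist',b2[0],c)]); print('blob centroid tri',p.round(1),np.round(e,1))
for n in('plug_mid','plug'):
  for m in imaging.mark_of('wrist',n)[:2]: print(n,np.round(m['xy'],1),round(m['conf'],2),atz('wrist',m['xy'],106 if n!='plug' else 61,c).round(1))
x,y=b2[0].astype(int); save(cv2.resize(im[y-60:y+60,x-75:x+75],None,fx=5,fy=5,interpolation=cv2.INTER_CUBIC),'w2c.png')
print(x,y); plan((631,-7,105),3.02)
E
```

```text
(array([264.07786885, 199.21584699]), array([250, 184,  29,  33, 732], dtype=int32)) (array([281.6029106 , 209.72557173]), array([ 262,  188,   40,   46, 1443], dtype=int32))
blob centroid tri [630.1  -5.5 109.5] [0.5 0.5]
plug_mid [426.8 126.2] 0.94 [572.3 128.4 106. ]
plug_mid [284.2 210.3] 0.72 [632.1  -3.7 106. ]
plug [282.4 198.6] 0.9 [632.1  -4.4  61. ]
plug [405.3 125.4] 0.59 [572.  126.1  61. ]
281 209
clock 4.5 at [631.6  -9.4 202.1] rot [3.141e+00 2.000e-03 3.019e+00] F [0.6 0.5 0.3] op 1.0 q [-0.02  0.36  1.62  0.    1.16 -1.47]
turn [ 0.     0.002 -0.001] shift [0.006 0.011 0.485] rows 1.9
```

View pics/w2c.png

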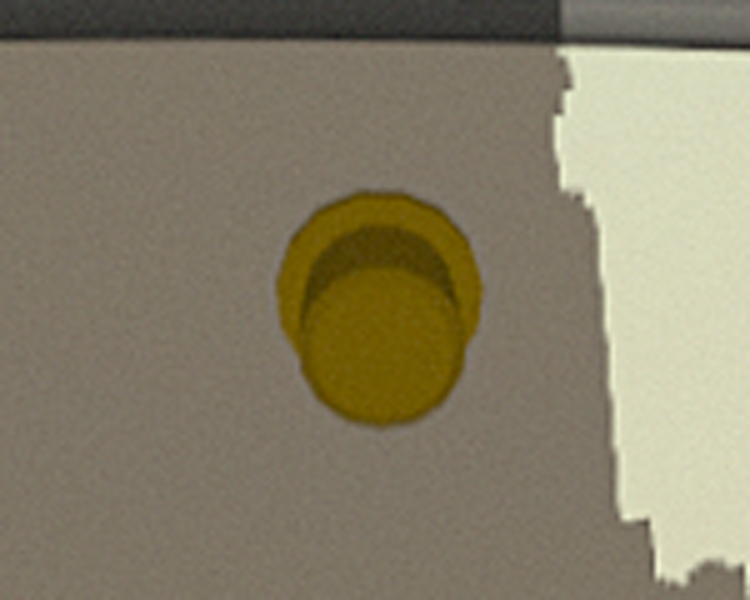

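The crop shows the knob top at (282.6,218) and the collar at (282,207.6), both round and upright. I'll turn those into positions.

```bash
python3 - <<'E'
from h import *
c=imaging.calibration('wrist')
print(atz('wrist',(282.6,218.2),135,c).round(1),atz('wrist',(282,207.6),101,c).round(1))
plan((631.5,-6,104),3.02)
E
```

```text
[635.5  -5.3 135. ] [635.9  -5.2 101. ]
clock 4.5 at [631.6  -9.4 202.1] rot [3.141e+00 2.000e-03 3.019e+00] F [0.6 0.5 0.3] op 1.0 q [-0.02  0.36  1.62  0.    1.16 -1.47]
turn [ 0.     0.002 -0.001] shift [0.004 0.016 0.49 ] rows 2.0
```

Request:
{"op": "step_arm", "data": {"moves": [[[0, 0, 0], [-0.004, 0.017, 0.15], 1], [[0, 0, 0], [-0.004, 0.017, 0.3], 1], [[0, 0, 0], [-0.004, 0.017, 0.4], 1], [[0, 0, 0], [-0.004, 0.017, 0.485], 1], [[0, 0, 0], [-0.004, 0.017, 0.485], 1], [[0, 0, 0], [-0.004, 0.017, 0.485], 0.5]], "squeeze": 20}}

```text
clock: 5.1
eef_pos: [633.1, -6.2, 105.2]
tcp_rot: [3.141, 0.002, 3.019]
contact_force: [-0.3, -0.0, 0.0]
opening: 0.858
grasp_force: 0.0
```

Request:
{"op": "step_arm", "data": {"moves": [[[0, 0, 0], [0, 0, 0], 0], [[0, 0, 0], [0, 0, 0], -0.3], [[0, 0, 0], [0, 0, 0], -0.6], [[0, 0, 0], [0, 0, 0], -1], [[0, 0, 0], [0, 0, 0], -1], [[0, 0, 0], [0, 0, 0], -1]], "squeeze": 30}}

```text
clock: 5.7
eef_pos: [632.1, -6.4, 103.5]
tcp_rot: [-3.142, 0.0, 3.019]
contact_force: [-0.8, 0.5, -0.4]
opening: -0.003
grasp_force: 0.0
```

The fingers shut on nothing, so I'll look before doing anything else.

```bash
python3 - <<'E'
from h import *
c=imaging.calibration('wrist'); im=imaging.grab_frame('wrist'); si=imaging.grab_frame('side')
print(proj('wrist',(632,-6,104),c), proj('side',(632,-6,104)),proj('side',(632,-6,300)))
a=cv2.resize(im[120:420,140:420],None,fx=1.4,fy=1.4); b=cv2.resize(si[150:270,210:360],(525,420),interpolation=cv2.INTER_CUBIC)
save(np.hstack([a,b])[:,:800],'w3.png')
E
```

```text
[np.float64(277.55647293377933), np.float64(246.21900332906233)] [np.float64(282.26233270005724), np.float64(221.81589199462815)] [np.float64(282.2059797206104), np.float64(173.7203021004273)]
```

View pics/w3.png

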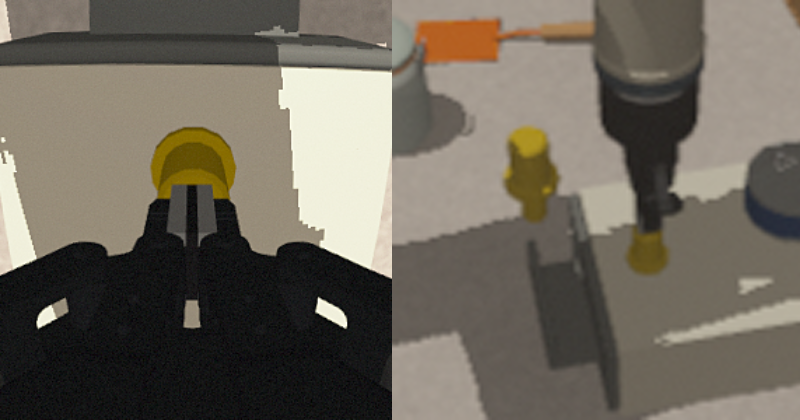

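The fingertips shut above the knob: the wrist crop shows them at row 252 over the knob top. Their size and row put the real tips about 30–36 mm behind the reported TCP, and the side view agrees with that. I'll back up, open, and descend lower under force guard.

Request:
{"op": "step_arm", "data": {"moves": [[[0, 0, 0], [0, 0, -0.15], -1], [[0, 0, 0], [0, 0, -0.25], 1], [[0, 0, 0], [0, 0, -0.25], 1], [[0, 0, 0], [0, 0, -0.25], 1], [[0, 0, 0], [0, 0, -0.25], 1], [[0, 0, 0], [0, 0, -0.25], 1], [[0, 0, 0], [0, 0, -0.25], 1], [[0, 0, 0], [0, 0, -0.25], 1]]}}

```text
clock: 6.6
eef_pos: [631.8, -6.4, 152.9]
tcp_rot: [-3.141, -0.001, 3.019]
contact_force: [0.6, -0.1, -0.2]
opening: 1.0
grasp_force: 0.0
```

Request:
{"op": "step_arm", "data": {"moves": [[[0, 0, 0], [0, 0, 0.12], 1], [[0, 0, 0], [0, 0, 0.22], 1], [[0, 0, 0], [0, 0, 0.27], 1], [[0, 0, 0], [0, 0, 0.3], 1], [[0, 0, 0], [0, 0, 0.32], 1], [[0, 0, 0], [0, 0, 0.33], 1], [[0, 0, 0], [0, 0, 0.33], 1]]}}

```text
clock: 7.3
eef_pos: [632.4, -6.4, 87.8]
tcp_rot: [3.142, 0.001, 3.019]
contact_force: [0.5, -0.2, 0.7]
opening: 0.998
grasp_force: 0.0
```

```bash
python3 - <<'E'
from h import *
plan((632,-6,75),3.02)
im=imaging.grab_frame('wrist'); si=imaging.grab_frame('side')
a=cv2.resize(im[120:420,100:440],(476,420)); b=cv2.resize(si[180:260,230:340],(578,420),interpolation=cv2.INTER_CUBIC)[:,100:424]
save(np.hstack([a,b])[:,:800],'w4.png')
E
```

```text
clock 7.3 at [632.4  -6.4  87.8] rot [3.142e+00 1.000e-03 3.019e+00] F [ 0.5 -0.2  0.7] op 1.0 q [-0.01  0.48  1.71 -0.    0.95 -1.46]
turn [ 0.     0.001 -0.002] shift [0.002 0.002 0.064] rows 0.3
```

View pics/w4.png

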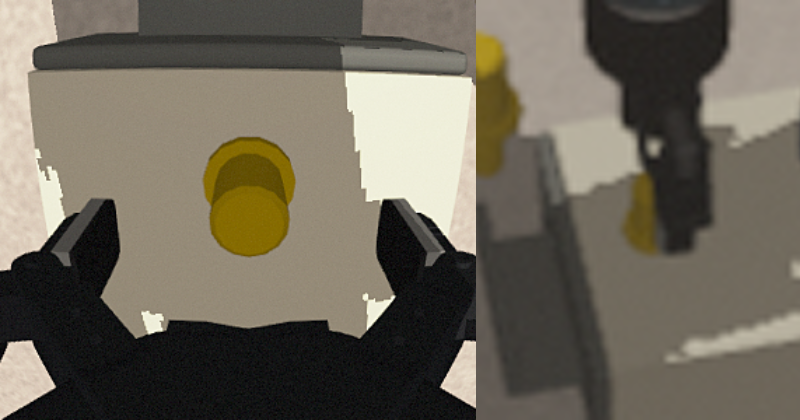

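The fingers now straddle the knob: pads at crop x 118 and 378, knob at 249, so it is centred. From the pads' apparent spread, the open tips sit about 42 mm behind the reported TCP, i.e. at z≈130. I'll go a little lower and close.

Request:
{"op": "step_arm", "data": {"moves": [[[0, 0, 0], [0, 0, 0.02], 1], [[0, 0, 0], [0, 0, 0.04], 1], [[0, 0, 0], [0, 0, 0.04], 0.4], [[0, 0, 0], [0, 0, 0.04], 0], [[0, 0, 0], [0, 0, 0.04], -0.3], [[0, 0, 0], [0, 0, 0.04], -0.6], [[0, 0, 0], [0, 0, 0.04], -1], [[0, 0, 0], [0, 0, 0.04], -1]], "squeeze": 25}}

```text
clock: 8.2
eef_pos: [632.2, -6.4, 79.7]
tcp_rot: [3.142, 0.0, 3.019]
contact_force: [-0.4, -0.4, 2.6]
opening: 0.294
grasp_force: 24.6
```

Gripped: 0.294 of 85 mm is about 25 mm. I'll firm up and pull straight up.

Request:
{"op": "step_arm", "data": {"moves": [[[0, 0, 0], [0, 0, 0], -1], [[0, 0, 0], [0, 0, -0.015], -1], [[0, 0, 0], [0, 0, -0.03], -1], [[0, 0, 0], [0, 0, -0.05], -1], [[0, 0, 0], [0, 0, -0.08], -1], [[0, 0, 0], [0, 0, -0.12], -1], [[0, 0, 0], [0, 0, -0.17], -1], [[0, 0, 0], [0, 0, -0.23], -1]], "squeeze": 50}}

```text
clock: 9.0
eef_pos: [632.5, -6.5, 127.5]
tcp_rot: [-3.142, 0.001, 3.019]
contact_force: [-0.0, -0.0, -0.1]
opening: 0.283
grasp_force: 51.3
```

Request:
{"op": "step_arm", "data": {"moves": [[[0, 0, 0], [0, 0, -0.1], -1], [[0, 0, 0], [0, 0, -0.25], -1], [[0, 0, 0], [0, 0, -0.4], -1], [[0, 0, 0], [0, 0, -0.5], -1], [[0, 0, 0], [0, 0, -0.5], -1]]}}

```text
clock: 9.5
eef_pos: [634.4, -6.5, 231.1]
tcp_rot: [3.141, 0.008, 3.019]
contact_force: [0.5, 0.2, 0.0]
opening: 0.28
grasp_force: 51.4
```

```bash
python3 - <<'E'
from h import *
plan((476,-335,226),3.02)
c=imaging.calibration('wrist'); im=imaging.grab_frame('wrist'); si=imaging.grab_frame('side')
for n in('drawer_pull','unit','dish'):
    for m in imaging.mark_of('wrist',n)[:2]: print(n,np.round(m['xy'],1),round(m['conf'],2),atz('wrist',m['xy'],dict(drawer_pull=80,unit=0,dish=0)[n],c).round(1))
print(imaging.recognise('side','plug'))
a=cv2.resize(im[60:360,100:440],(476,420)); b=cv2.resize(si[160:260,230:340],(462,420),interpolation=cv2.INTER_CUBIC)[:,:324]
save(np.hstack([a,b])[:,:800],'w5.png')
E
```

```text
clock 9.5 at [634.4  -6.5 231.1] rot [3.141 0.008 3.019] F [0.5 0.2 0. ] op 0.28 q [-0.01  0.34  1.58 -0.    1.21 -1.46]
turn [ 0.001  0.01  -0.002] shift [ 0.585 -1.727  0.019] rows 7.3
drawer_pull [276.5 116.6] 0.88 [559.9   2.6  80. ]
drawer_pull [ 42.3 107.6] 0.58 [ 494.9 -268.7   80. ]
unit [272.3 236.2] 0.69 [711.5 -21.7   0. ]
dish [ 42.4 104.1] 0.9 [ 472.3 -334.3    0. ]
dish [134.6  26.8] 0.7 [ 405.4 -165.9    0. ]
[{'extent': [241.6, 187.0, 18.0, 24.9], 'conf': 0.64}, {'extent': [232.9, 322.9, 69.7, 68.6], 'conf': 0.44}]
```

View pics/w5.png

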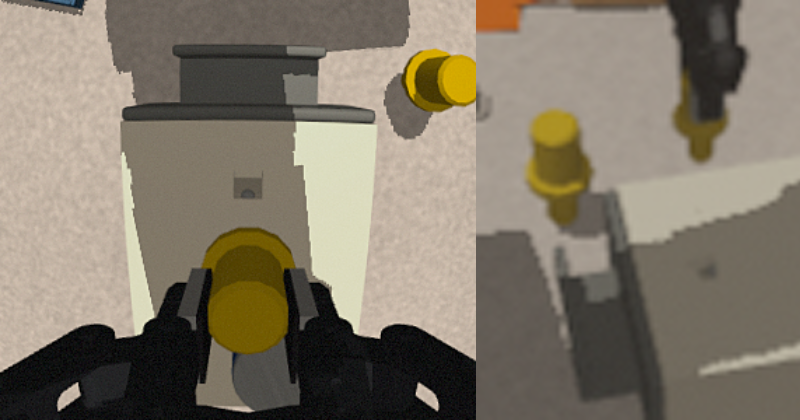

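The plug is out: its hole shows at crop (248,185) and the plug is held upright. I'll carry it to the large dish, whose fresh fix is about (474,-334).

Request:
{"op": "step_arm", "data": {"moves": [[[0, 0, 0], [0.04, -0.12, 0], -1], [[0, 0, 0], [0.12, -0.33, 0], -1], [[0, 0, 0], [0.2, -0.56, 0], -1], [[0, 0, 0], [0.28, -0.78, 0], -1], [[0, 0, 0], [0.34, -1, 0], -1], [[0, 0, 0], [0.34, -1, 0], -1]]}}

```text
clock: 10.4
eef_pos: [537.5, -200.7, 224.7]
tcp_rot: [-3.14, -0.002, 3.015]
contact_force: [-0.2, 0.1, -0.3]
opening: 0.283
grasp_force: 51.4
```

Request:
{"op": "step_arm", "data": {"moves": [[[0, 0, 0], [0.05, -0.15, 0], -1], [[0, 0, 0], [0.13, -0.37, 0], -1], [[0, 0, 0], [0.2, -0.58, 0], -1], [[0, 0, 0], [0.24, -0.72, 0], -1], [[0, 0, 0], [0.24, -0.72, 0], -1], [[0, 0, 0], [0.24, -0.72, 0], -1]]}}

```text
clock: 11.0
eef_pos: [474.6, -333.3, 224.8]
tcp_rot: [3.14, -0.001, 3.017]
contact_force: [0.3, 0.8, 0.0]
opening: 0.28
grasp_force: 51.4
```

```bash
python3 - <<'E'
from h import *
plan((474,-334,30),3.02)
c=imaging.calibration('wrist'); im=imaging.grab_frame('wrist')
for m in imaging.mark_of('wrist','dish')[:2]: print('dish',np.round(m['xy'],1),round(m['conf'],2),atz('wrist',m['xy'],0,c).round(1))
h=cv2.cvtColor(np.ascontiguousarray(im),cv2.COLOR_RGB2HSV); m=((h[...,0]>95)&(h[...,0]<118)&(h[...,1]>90)).astype(np.uint8)
n,l,s,ce=cv2.connectedComponentsWithStats(m)
for i in range(1,n):
    if s[i,4]>400: print(s[i],ce[i].round(),atz('wrist',ce[i],15,c).round())
E
```

```text
clock 11.0 at [ 474.6 -333.3  224.8] rot [ 3.140e+00 -1.000e-03  3.017e+00] F [0.3 0.8 0. ] op 0.28 q [-0.62  0.26  1.7   0.    1.18 -2.06]
turn [ 0.001 -0.001 -0.003] shift [ 0.002 -0.005  0.974] rows 3.9
dish [402.4 112.3] 0.98 [ 405.2 -163.5    0. ]
dish [276.4 180.8] 0.72 [ 475.8 -333.5    0. ]
[ 362   68   87   93 5080] [405. 114.] [ 408. -166.   15.]
[  207   116   133   131 11047] [275. 178.] [ 470. -334.   15.]
[504 337  41  26 457] [522. 348.] [846. 106.  15.]
```

Request:
{"op": "step_arm", "data": {"moves": [[[0, 0, 0], [0, 0, 0.2], -1], [[0, 0, 0], [0, 0, 0.42], -1], [[0, 0, 0], [0, 0, 0.64], -1], [[0, 0, 0], [0, 0, 0.82], -1], [[0, 0, 0], [0, 0, 0.92], -1], [[0, 0, 0], [0, 0, 0.96], -1], [[0, 0, 0], [0, 0, 0.97], -1], [[0, 0, 0], [0, 0, 0.97], -1]]}}

```text
clock: 11.9
eef_pos: [475.7, -333.5, 32.3]
tcp_rot: [-3.141, 0.001, 3.019]
contact_force: [0.1, 0.9, -0.4]
opening: 0.281
grasp_force: 51.4
```

```bash
python3 -c "
from h import *
plan((475,-334,26),3.02)"
```

```text
clock 11.9 at [ 475.7 -333.5   32.3] rot [-3.141e+00  1.000e-03  3.019e+00] F [ 0.1  0.9 -0.4] op 0.28 q [-0.61  0.49  1.85  0.    0.8  -2.06]
turn [-0.001  0.001 -0.001] shift [ 0.003 -0.003  0.031] rows 0.1
```

Request:
{"op": "step_arm", "data": {"moves": [[[0, 0, 0], [0, 0, 0.02], -1], [[0, 0, 0], [0, 0, 0.025], -1], [[0, 0, 0], [0, 0, 0.025], -0.3], [[0, 0, 0], [0, 0, 0.025], 0], [[0, 0, 0], [0, 0, 0.025], 0.4], [[0, 0, 0], [0, 0, 0.025], 0.8], [[0, 0, 0], [0, 0, 0.025], 1], [[0, 0, 0], [0, 0, 0.025], 1]]}}

```text
clock: 12.7
eef_pos: [474.8, -333.6, 26.5]
tcp_rot: [-3.142, 0.0, 3.019]
contact_force: [-0.1, 0.4, 0.0]
opening: 1.001
grasp_force: 0.0
```

Request:
{"op": "step_arm", "data": {"moves": [[[0, 0, 0], [0, 0, -0.1], 1], [[0, 0, 0], [0, 0, -0.3], 1], [[0, 0, 0], [0, 0, -0.5], 1], [[0, 0, 0], [0, 0, -0.7], 1], [[0, 0, 0], [0, 0, -0.9], 1], [[0, 0, 0], [0, 0, -1], 1], [[0, 0, 0], [0, 0, -1], 1]]}}

```text
clock: 13.4
eef_pos: [476.4, -334.7, 230.1]
tcp_rot: [-3.139, 0.005, 3.019]
contact_force: [0.3, 1.0, -0.4]
opening: 0.997
grasp_force: 0.0
```

```bash
python3 - <<'E'
from h import *
plan((558,1,226),3.02)
c=imaging.calibration('wrist'); im=imaging.grab_frame('wrist'); save(im,'w6.png')
for n,z in(('dish',0),('plug_mid',23),('plug',10)):
  for m in imaging.mark_of('wrist',n)[:2]: print(n,np.round(m['xy'],1),round(m['conf'],2),atz('wrist',m['xy'],z,c).round(1))
h=cv2.cvtColor(np.ascontiguousarray(im),cv2.COLOR_RGB2HSV); m=((h[...,0]>18)&(h[...,0]<34)&(h[...,1]>180)).astype(np.uint8)
n,l,s,ce=cv2.connectedComponentsWithStats(m)
for i in range(1,n):
    if s[i,4]>100: print(s[i],ce[i].round(),atz('wrist',ce[i],23,c).round())
E
```

```text
clock 13.4 at [ 476.4 -334.7  230.1] rot [-3.139  0.005  3.019] F [ 0.3  1.  -0.4] op 1.0 q [-0.62  0.25  1.7  -0.    1.18 -2.06]
turn [-0.004  0.007 -0.002] shift [-0.199  1.716  0.017] rows 6.9
dish [150.4 243.6] 0.74 [ 544.4 -522.4    0. ]
dish [277.  176.8] 0.61 [ 474.8 -334.7    0. ]
plug_mid [280.3 185.8] 0.83 [ 482.3 -331.7   23. ]
plug [277.4 176. ] 0.64 [ 472.3 -333.9   10. ]
[264 167  31  33 795] [279. 183.] [ 478. -333.   23.]
```

Only one yellow blob shows in the dish, 31x33 px at its centre, so the plug stands upright in it. That puts plug_mid at z≈50, which is within the limits. Next is the drawer pull, with the fingers shut.

Request:
{"op": "step_arm", "data": {"moves": [[[0, 0, 0], [-0.02, 0.15, 0], -1], [[0, 0, 0], [-0.05, 0.38, 0], -1], [[0, 0, 0], [-0.08, 0.6, 0], -1], [[0, 0, 0], [-0.1, 0.82, 0], -1], [[0, 0, 0], [-0.12, 1, 0], -1], [[0, 0, 0], [-0.12, 1, 0], -1]]}}

```text
clock: 14.2
eef_pos: [522.9, -134.1, 224.9]
tcp_rot: [3.14, -0.003, 3.022]
contact_force: [-0.4, -0.1, -0.2]
opening: 0.002
grasp_force: 0.0
```

Request:
{"op": "step_arm", "data": {"moves": [[[0, 0, 0], [-0.02, 0.15, 0], -1], [[0, 0, 0], [-0.05, 0.35, 0], -1], [[0, 0, 0], [-0.08, 0.55, 0], -1], [[0, 0, 0], [-0.08, 0.7, 0], -1], [[0, 0, 0], [-0.08, 0.71, 0], -1], [[0, 0, 0], [-0.08, 0.71, 0], -1]]}}

```text
clock: 14.8
eef_pos: [555.8, 0.9, 225.3]
tcp_rot: [-3.141, -0.002, 3.02]
contact_force: [-0.2, -0.4, -1.3]
opening: 0.006
grasp_force: 0.0
```

```bash
python3 - <<'E'
from h import *
c=imaging.calibration('wrist'); im=imaging.grab_frame('wrist'); im2=imaging.grab_frame('top')
for m in imaging.mark_of('wrist','drawer_pull')[:2]: print(np.round(m['xy'],1),round(m['conf'],2),atz('wrist',m['xy'],80,c).round(1))
plan((559.5,1.5,130),3.02)
a=im[40:340,80:480].copy(); a=cv2.resize(a,None,fx=2,fy=2); save(a,'w7.png')
u=proj('wrist',(559.5,1.5,80),c);print('expected',np.round(u,1))
# brightness profile along column at the trough
g=cv2.cvtColor(np.ascontiguousarray(im),cv2.COLOR_RGB2GRAY).astype(float)
x=int(u[0]); print(int(u[1])-60, g[int(u[1])-60:int(u[1])+60,x-15:x+16].mean(1).round().astype(int).tolist())
E
```

```text
[278.8 196.5] 0.76 [559.3   2.5  80. ]
clock 14.95 at [ 5.56e+02 -3.00e-01  2.26e+02] rot [-3.141e+00 -1.000e-03  3.018e+00] F [0.4 0.2 1.1] op 0.0 q [-0.    0.22  1.75 -0.    1.17 -1.45]
turn [-0.001 -0.001 -0.003] shift [-0.017  0.011  0.48 ] rows 1.9
expected [277.8 196.8]
136 [105, 105, 105, 106, 106, 107, 105, 105, 105, 105, 106, 107, 106, 107, 107, 107, 107, 106, 105, 105, 104, 105, 105, 104, 105, 105, 105, 105, 107, 109, 111, 40, 43, 45, 45, 45, 53, 65, 69, 66, 65, 62, 59, 53, 61, 66, 64, 64, 64, 64, 64, 64, 64, 63, 64, 63, 64, 64, 63, 64, 63, 63, 64, 63, 63, 62, 64, 63, 64, 59, 47, 45, 44, 45, 46, 46, 46, 44, 46, 45, 44, 48, 56, 62, 64, 65, 64, 63, 60, 55, 63, 84, 108, 128, 128, 128, 127, 127, 127, 127, 127, 127, 127, 127, 127, 127, 128, 126, 127, 127, 127, 128, 127, 127, 132, 110, 69, 54, 58, 56]
```

View pics/w7.png

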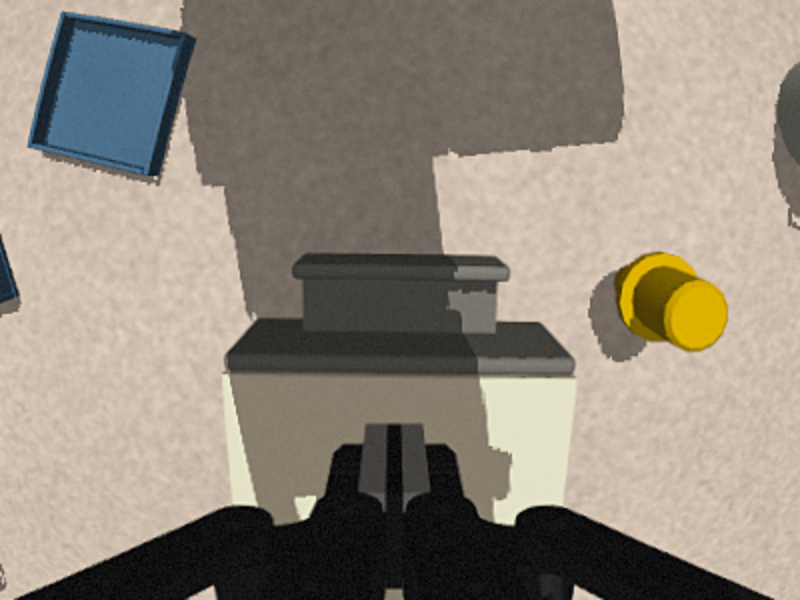

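The image shows the lip at crop rows 255–279 (image rows 167–179) and the gap behind it up to the gray front at rows 205–225. The trough is centred at column 277. I'll work out the lip's inner edge.

```bash
python3 - <<'E'
from h import *
c=imaging.calibration('wrist')
for row,z in((167.5,80),(172.5,80),(178.5,80),(218,92),(225,92),(227,95)): print(row,z,atz('wrist',(279,row),z,c).round(1))
for col in (294/2+80,508/2+80): print(atz('wrist',(col,175),80,c).round(1))
for h in (28,33,38):print(h,np.round(proj('wrist',np.array(telemetry.sense()['eef_pos'])+[-11,1,h],c)))
E
```

```text
167.5 80 [530.6   5.1  80. ]
172.5 80 [535.6   4.5  80. ]
178.5 80 [541.6   3.7  80. ]
218 92 [578.7  -0.9  92. ]
225 92 [585.9  -1.8  92. ]
227 95 [587.   -1.9  95. ]
[531.4 -47.4  80. ]
[544.5  59.   80. ]
28 [276. 246.]
33 [276. 250.]
38 [276. 254.]
```

Request:
{"op": "step_arm", "data": {"moves": [[[0, 0, 0], [-0.01, 0.018, 0.2], -1], [[0, 0, 0], [-0.01, 0.018, 0.42], -1], [[0, 0, 0], [-0.01, 0.018, 0.6], -1], [[0, 0, 0], [-0.01, 0.018, 0.74], -1], [[0, 0, 0], [-0.01, 0.018, 0.78], -1], [[0, 0, 0], [-0.01, 0.018, 0.78], -1]]}}

```text
clock: 15.55
eef_pos: [558.0, 3.4, 69.7]
tcp_rot: [-3.141, -0.002, 3.018]
contact_force: [-0.0, 0.3, 0.2]
opening: 0.003
grasp_force: 0.0
```

Request:
{"op": "step_arm", "data": {"moves": [[[0, 0, 0], [0, 0, 0.02], -1], [[0, 0, 0], [0, 0, 0.04], -1], [[0, 0, 0], [0, 0, 0.06], -1], [[0, 0, 0], [0, 0, 0.08], -1], [[0, 0, 0], [0, 0, 0.08], -1]]}}

```text
clock: 16.05
eef_pos: [558.6, 4.3, 54.2]
tcp_rot: [-3.142, -0.0, 3.019]
contact_force: [-0.9, 0.2, 0.8]
opening: 0.0
grasp_force: 0.0
```

```bash
python3 - <<'E'
from h import *
plan((558.5,3,29),3.02)
E
```

```text
clock 16.05 at [558.6   4.3  54.2] rot [-3.142 -0.     3.019] F [-0.9  0.2  0.8] op 0.0 q [ 0.01  0.43  1.89  0.    0.82 -1.44]
turn [-0.    -0.001 -0.002] shift [-0.001 -0.007  0.126] rows 0.5
```

Request:
{"op": "step_arm", "data": {"moves": [[[0, 0, 0], [0, 0, 0.02], -1], [[0, 0, 0], [0, 0, 0.04], -1], [[0, 0, 0], [0, 0, 0.06], -1], [[0, 0, 0], [0, 0, 0.07], -1], [[0, 0, 0], [0, 0, 0.07], -1]]}}

```text
clock: 16.55
eef_pos: [558.5, 4.3, 40.0]
tcp_rot: [-3.142, -0.001, 3.019]
contact_force: [0.2, 0.3, -0.2]
opening: 0.0
grasp_force: 0.0
```

Request:
{"op": "step_arm", "data": {"moves": [[[0, 0, 0], [0, 0, 0.02], -1], [[0, 0, 0], [0, 0, 0.04], -1], [[0, 0, 0], [0, 0, 0.055], -1], [[0, 0, 0], [0, 0, 0.055], -1]]}}

```text
clock: 16.95
eef_pos: [558.4, 4.3, 28.9]
tcp_rot: [-3.141, -0.001, 3.019]
contact_force: [-0.5, 0.2, 0.0]
opening: -0.002
grasp_force: 0.0
```

Clear, with no contact. Now I'll pull along tool +x: 40 mm first, then check the drag.

Request:
{"op": "step_arm", "data": {"moves": [[[0, 0, 0], [0.02, 0, 0], -1], [[0, 0, 0], [0.04, 0, 0], -1], [[0, 0, 0], [0.06, 0, 0], -1], [[0, 0, 0], [0.09, 0, 0], -1], [[0, 0, 0], [0.12, 0, 0], -1], [[0, 0, 0], [0.15, 0, 0], -1], [[0, 0, 0], [0.175, 0, 0], -1], [[0, 0, 0], [0.2, 0, 0], -1]]}}

```text
clock: 17.75
eef_pos: [518.9, 9.4, 29.7]
tcp_rot: [3.141, 0.001, 3.019]
contact_force: [2.7, 1.4, 1.1]
opening: -0.002
grasp_force: 1.3
```

```bash
python3 - <<'E'
from h import *
plan((558.5,3,29),3.02)
im=imaging.grab_frame('top')
for n,z in(('unit',0),('tin',135)):
  for m in imaging.mark_of('top',n)[:2]: print(n,np.round(m['xy'],1),round(m['conf'],2))
a=cv2.imread('pics/top0.png'); g0=cv2.cvtColor(a,cv2.COLOR_BGR2GRAY).astype(np.float32); g1=cv2.cvtColor(np.ascontiguousarray(im),cv2.COLOR_RGB2GRAY).astype(np.float32)
# back edge / tin region shift
w=(slice(148,200),slice(262,325)); print(cv2.phaseCorrelate(g0[w],g1[w])); save(im,'top1.png')
E
```

```text
clock 17.75 at [518.9   9.4  29.7] rot [3.141e+00 1.000e-03 3.019e+00] F [2.7 1.4 1.1] op -0.0 q [ 0.02  0.42  1.99  0.    0.73 -1.43]
turn [ 0.     0.001 -0.002] shift [-0.2   -0.007  0.004] rows 0.8
unit [291.8 190.9] 0.86
tin [288.5 169.5] 0.76
((-0.0019740041774838346, -0.05628119078141225), 0.8415677039711563)
```

The drag is about 3 N, so the drawer is running, and the unit has not moved (shift under 0.1 px). I'll keep pulling.

Request:
{"op": "step_arm", "data": {"moves": [[[0, 0, 0], [0.03, 0, 0], -1], [[0, 0, 0], [0.07, 0, 0], -1], [[0, 0, 0], [0.11, 0, 0], -1], [[0, 0, 0], [0.15, 0, 0], -1], [[0, 0, 0], [0.19, 0, 0], -1], [[0, 0, 0], [0.22, 0, 0], -1], [[0, 0, 0], [0.235, 0, 0], -1], [[0, 0, 0], [0.235, 0, 0], -1]]}}

```text
clock: 18.7
eef_pos: [471.5, 14.9, 29.4]
tcp_rot: [-3.141, -0.001, 3.019]
contact_force: [0.5, -0.4, -0.0]
opening: 0.001
grasp_force: 0.0
```

Request:
{"op": "step_arm", "data": {"moves": [[[0, 0, 0], [0.03, 0, 0], -1], [[0, 0, 0], [0.05, 0, 0], -1], [[0, 0, 0], [0.06, 0, 0], -1], [[0, 0, 0], [0.065, 0, 0], -1], [[0, 0, 0], [0.07, 0, 0], -1]]}}

```text
clock: 19.2
eef_pos: [458.7, 16.6, 29.5]
tcp_rot: [3.142, 0.0, 3.019]
contact_force: [2.5, -0.3, 0.1]
opening: 0.001
grasp_force: 1.3
```

Request:
{"op": "step_arm", "data": {"moves": [[[0, 0, 0], [0.015, 0, 0], -1], [[0, 0, 0], [0.03, 0, 0], -1], [[0, 0, 0], [0.04, 0, 0], -1], [[0, 0, 0], [0.05, 0, 0], -1]]}}

```text
clock: 19.6
eef_pos: [448.5, 18.0, 29.5]
tcp_rot: [3.141, 0.0, 3.019]
contact_force: [2.9, 0.9, 0.9]
opening: 0.003
grasp_force: 1.3
```

Request:
{"op": "step_arm", "data": {"moves": [[[0, 0, 0], [0.01, 0, 0], -1], [[0, 0, 0], [0.02, 0, 0], -1], [[0, 0, 0], [0.03, 0, 0], -1]]}}

```text
clock: 19.9
eef_pos: [442.6, 18.7, 29.5]
tcp_rot: [3.142, 0.0, 3.019]
contact_force: [4.2, 1.5, 0.2]
opening: 0.005
grasp_force: 1.3
```

```bash
python3 - <<'E'
from h import *
s=telemetry.sense();print(s['eef_pos'].round(1),s['contact_force'].round(1))
im=imaging.grab_frame('top')
g0=cv2.imread('pics/top1.png',0).astype(np.float32); g1=cv2.cvtColor(np.ascontiguousarray(im),cv2.COLOR_RGB2GRAY).astype(np.float32)
w=(slice(148,200),slice(262,325)); print(cv2.phaseCorrelate(g0[w],g1[w]))
E
```

```text
[442.6  18.7  29.5] [4.2 1.5 0.2]
((-0.028149379514900374, 0.08083117196350642), 0.8544752575733043)
```

Request:
{"op": "step_arm", "data": {"moves": [[[0, 0, 0], [0.008, 0, 0], -1], [[0, 0, 0], [0.015, 0, 0], -1]]}}

```text
clock: 20.15
eef_pos: [439.6, 18.9, 29.5]
tcp_rot: [-3.142, -0.0, 3.019]
contact_force: [2.8, 1.7, 1.5]
opening: 0.001
grasp_force: 1.3
```

Request:
{"op": "step_arm", "data": {"moves": [[[0, 0, 0], [0.008, 0, 0], -1], [[0, 0, 0], [0.015, 0, 0], -1]]}}

```text
clock: 20.35
eef_pos: [439.0, 19.2, 29.8]
tcp_rot: [3.141, 0.004, 3.019]
contact_force: [9.4, -2.0, -7.7]
opening: -0.002
grasp_force: 4.9
```

The force jumped to 9 N and the tool stalled, so this is the stop. I'll hold one period and check.

Request:
{"op": "step_arm", "data": {"moves": [[[0, 0, 0], [0, 0, 0], -1], [[0, 0, 0], [0, 0, 0], -1], [[0, 0, 0], [0, 0, 0], -1]]}}

```text
clock: 20.65
eef_pos: [438.8, 19.2, 29.7]
tcp_rot: [3.141, 0.004, 3.019]
contact_force: [8.4, -0.7, -5.2]
opening: -0.0
grasp_force: 4.2
```

```bash
python3 - <<'E'
from h import *
s=telemetry.sense();print(s['eef_pos'].round(1),s['contact_force'].round(1),s['tcp_rot'].round(3))
im=imaging.grab_frame('top')
g0=cv2.imread('pics/top1.png',0).astype(np.float32); g1=cv2.cvtColor(np.ascontiguousarray(im),cv2.COLOR_RGB2GRAY).astype(np.float32)
w=(slice(148,200),slice(262,325)); print(cv2.phaseCorrelate(g0[w],g1[w]))
print('mm/px',(1978-95)/518)
E
```

```text
[438.8  19.2  29.7] [ 8.4 -0.7 -5.2] [3.141 0.004 3.019]
((-0.005649812092094919, 0.36094897679457816), 0.847773082278393)
mm/px 3.635135135135135
```

Request:
{"op": "step_arm", "data": {"moves": [[[0, 0, 0], [0.005, 0, 0], -1], [[0, 0, 0], [0.01, 0, 0], -1], [[0, 0, 0], [0.01, 0, 0], -1]]}}

```text
clock: 21.0
eef_pos: [437.0, 19.4, 29.8]
tcp_rot: [3.141, 0.004, 3.019]
contact_force: [8.8, -0.5, -7.0]
opening: 0.001
grasp_force: 4.6
```

```bash
python3 - <<'E'
from h import *
s=telemetry.sense();print(s['eef_pos'].round(1),s['contact_force'].round(1),s['tcp_rot'].round(3))
im=imaging.grab_frame('top')
g1=cv2.cvtColor(np.ascontiguousarray(im),cv2.COLOR_RGB2GRAY).astype(np.float32)
w=(slice(148,200),slice(262,325))
for f in('top1','top0'):
  g0=cv2.imread(f'pics/{f}.png',0).astype(np.float32); print(cv2.phaseCorrelate(g0[w],g1[w]))
E
```

```text
[437.   19.4  29.8] [ 8.8 -0.5 -7. ] [3.141 0.004 3.019]
((-0.027754753976495294, 0.9171199873679008), 0.8848632273298723)
((0.02824545766489095, 0.9211600881562774), 0.9752787235710356)
```

Further pulling only slides the unit (about 3 mm in all, limit 15), so the drawer is at its stop. I'll ease back off the lip and lift out.

Request:
{"op": "step_arm", "data": {"moves": [[[0, 0, 0], [-0.01, 0, 0], -1], [[0, 0, 0], [-0.025, 0, 0], -1], [[0, 0, 0], [-0.037, 0, 0], -1], [[0, 0, 0], [-0.037, 0, 0], -1]]}}

```text
clock: 21.45
eef_pos: [441.8, 18.6, 29.3]
tcp_rot: [-3.141, -0.001, 3.019]
contact_force: [0.4, -0.4, -1.0]
opening: -0.002
grasp_force: 0.0
```

Request:
{"op": "step_arm", "data": {"moves": [[[0, 0, 0], [0, 0, -0.03], -1], [[0, 0, 0], [0, 0, -0.1], -1], [[0, 0, 0], [0, 0, -0.2], -1], [[0, 0, 0], [0, 0, -0.4], -1], [[0, 0, 0], [0, 0, -0.6], -1], [[0, 0, 0], [0, 0, -0.8], -1], [[0, 0, 0], [0, 0, -1], -1], [[0, 0, 0], [0, 0, -1], -1]]}}

```text
clock: 22.25
eef_pos: [444.9, 18.8, 234.9]
tcp_rot: [3.14, 0.009, 3.019]
contact_force: [-0.8, 0.1, 0.4]
opening: 0.002
grasp_force: 0.0
```

```bash
python3 - <<'E'
from h import *
s=telemetry.sense();print(s['clock'],s['eef_pos'].round(1),s['contact_force'].round(1))
c=imaging.calibration('wrist'); imaging.grab_frame('wrist')
for m in imaging.mark_of('wrist','drawer_pull')[:1]: p=atz('wrist',m['xy'],80,c); print('pull',p.round(1),round(m['conf'],2),'out by',round(float(np.hypot(p[0]-559.5,p[1]-2.5)),1))
im=imaging.grab_frame('top'); imaging.grab_frame('side')
g1=cv2.cvtColor(np.ascontiguousarray(im),cv2.COLOR_RGB2GRAY).astype(np.float32)
w=(slice(148,200),slice(262,325)); g0=cv2.imread('pics/top0.png',0).astype(np.float32); print(cv2.phaseCorrelate(g0[w],g1[w]))
for cam in('top','side'):
  for n in('plug','tin','dish'): print(cam,n,[(np.round(m['xy']).tolist(),round(m['conf'],2)) for m in imaging.mark_of(cam,n)][:2])
E
```

```text
22.25 [444.9  18.8 234.9] [-0.8  0.1  0.4]
pull [440.1  18.3  80. ] 0.77 out by 120.4
((-0.006525488736215834, 0.8406720482106849), 0.9878404742037808)
top plug [([246.0, 226.0], 0.69), ([375.0, 254.0], 0.48)]
top tin [([286.0, 174.0], 0.61)]
top dish [([378.0, 251.0], 0.64), ([332.0, 267.0], 0.62)]
side plug [([266.0, 356.0], 0.7), ([253.0, 213.0], 0.57)]
side tin [([322.0, 211.0], 0.7)]
side dish [([226.0, 308.0], 0.86), ([267.0, 356.0], 0.68)]
```

The drawer is about 117 mm out once the unit's 3 mm shift is allowed for, which agrees with the stop I felt. The plug is in the large dish and the tin is upright, so I'm handing in.

```bash
python3 -c "
from h import *
print(r.sign_off())"
```

```text
the job is handed in; nothing more can be done
None
```

The job is handed in (the hand-in returned no verdict): the yellow lock plug stands in the larger blue dish, the drawer is out at its felt stop (about 117 mm) and let go, the unit slid about 3 mm, and the tin is still on top of it.

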